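# Set a phone stand to its mark and cam-lock the leg

## Task

Lay the phone on the phone stand, long side up the slope, centred and flat on the back plate with its lower edge down on the ledge behind the toes. Then pull the foot of the stand's leg in until its front edge is on the long mark of the scale, hold it there against the weight, and only then squeeze the cam lever fully shut against the thumb plate. Leave the things standing about alone, and finish while still holding the foot squeezed between lever and thumb plate: do not let go.

Things in the scene. Friction and masses are not known exactly. Their poses are not given: they have to be found in the camera images.
- phone: mobile phone in a plain grey case, dark screen up, lying flat on the counter; 132 x 64 x 10 mm, 0.13 to 0.21 kg; origin at the centre of its underside, x along its length, y across its width, z out of the screen
- stand: aluminium phone stand, fixed on the counter, ledge toward the robot, rail running away from it. Origin under the back plate's hinge (hinge at z 24 mm); x to the rear along the rail, y left, z up. Base plates 8 mm high: front x -35..60, y +-45; spine under the rail x 36..270, y +-15; rear crossbar x 254..272, y +-42 mm
- rest (a point): where the back plate's sloping face meets the ledge, mid-width; moves with the plate. x up the slope, y along the ledge (left), z out of the face. The seated phone's origin is at x 66, y 0, z 0 mm, either end up. Slope 14 deg from level at the start (leg out), 55 deg with the leg on the long mark
- back_plate: the tilting plate, 48 mm wide (narrower than the phone: fingers at the phone's sides pass it), reaching 113 mm up from the ledge. Ledge 70 mm wide; two toes at its outer end, 14 mm clear of the face, rise 6 mm: bring the phone onto the face 10 to 20 mm higher, then slide it down. Origin on the hinge, 5 mm below and 4 mm behind rest; axes as rest
- long_mark (a point): the longest, thickest of the black scale lines on the spine on both sides of the dark rail (stand's x = 122 mm, 8 mm above the counter); finer lines every 9 mm
- foot_edge (a point): middle of the lower front edge of the leg's foot block, the edge that is read against the scale: right at long_mark, along the stand's x, when set
- leg_slide (a joint): travel of the leg's foot along the rail in m: 0 at the rear stop (start), growing as the foot moves toward the back plate (stand's -x), which raises the plate; 0.0578 on the long mark, 0.0704 at the front stop. Plate and phone push the foot back to the rear stop with 1 to 8 N (most at the rear) whenever it is neither held nor clamped
- finger_bar (a point): middle of the rear face of the bar across the foot: 8 mm thick, 108 mm wide along y, 12 to 34 mm above the counter. Two open fingers let down behind it astride the foot, outside lever and thumb plate, can pull the foot in by it
- squeeze_point (a point): on the foot over the rail's mid-line, 14 mm behind finger_bar, 30 mm above the counter: the middle of the squeeze, across y. With the lever shut the grip here is 32 mm wide, y -16 to +16 mm; with it open the lever's front end stands out to y +37 mm at most
- thumb_plate (a point): middle of the outer face of the fixed ribbed plate on the foot's right (-y) side (leg_slide_c0 in the rules) that the lever is squeezed against; it lies at y -16 mm from the rail's mid-line, from 8 mm in front of to 34 mm behind squeeze_point, 12 to 42 mm above the counter
- cam_lever (a joint): angle in rad of the dark cam lever on the foot's left (+y) side: 0 fully shut (along the rail), 0.6 fully open; starts open. It turns on an upright pin 28 mm behind squeeze_point at y 14 mm, its front end swinging out; 14 to 42 mm above the counter. Some 4 to 6 N near its front end shut it, and its cam then clamps the rail
- lever_tip (a point): outer side of the lever's front (free) end, 34 mm from its pin
- lime: a lime, 53 x 46 x 48 mm, bystander; origin under its centre
- tape: roll of wide tape, 96 mm across, 48 mm high, bystander; origin under its centre
- spice_a: spice jar with a red lid, 46 x 46 x 97 mm, bystander at the right; origin under its centre
- spice_b: spice jar with a white lid, 41 x 41 x 102 mm, bystander at the right; origin under its centre
There are look-alikes about, which are no part of the job. There is more than one size of the phone; the job needs the larger.

How it is judged (in metres and radians):
On the way, in this order (a step that is already met when the one before it is completed fails the run):
1. the phone lies on the back plate, lower edge on the ledge, let go (x of phone in the frame of rest between 0.058 and 0.076 m and y of phone in the frame of rest between -0.015 and 0.015 m and z of phone in the frame of rest between -0.004 and 0.006 m and angle between the x axis of phone and the x axis of rest, either way round below 0.15 rad and angle between the z axis of phone and the z axis of rest, either way round below 0.12 rad and contact force between the fingers and phone below 0.1 N), for 0.2 s.
2. the fingers hold the leg's foot on the long mark, lever still open (value of joint leg_slide between 0.05379 and 0.06179 m and value of joint cam_lever above 0.25 rad and contact force between the fingers and leg_slide above 0.3 N), for 0.2 s.
At the end, for the whole second after the job is handed in: Phone free of the fingers on the back plate, 58 to 76 mm up from the ledge, within 15 mm sideways and 0.15 rad of straight and flat; leg within 4 mm of the long mark; cam lever shut (under 0.08 rad); the fingers still press lever and thumb plate with over 1 N each (all of step 1 and value of joint leg_slide between 0.05379 and 0.06179 m and value of joint cam_lever below 0.08 rad and contact force between the fingers and cam_lever above 1 N and contact force between the fingers and leg_slide_c0 above 1 N and linear speed of phone below 0.03 m/s); the arm keeps its last pose, push and grip.
It fails at once if a bystander (lime, tape, spice jars) is shifted by more than 30 mm (distance of any of lime, tape, spice_a, spice_b from where it was at the start of the episode above 0.03 m).
It fails at once if the lever is shut while the leg is off the mark by more than 7 mm (value of joint cam_lever below 0.08 rad and (value of joint leg_slide below 0.05079 m or value of joint leg_slide above 0.06479 m)).
It also fails if it takes over 51 s, if anything falls off the work surface, if the arm or the gripper's body presses on something with over 40 N, if the wrist force passes 120 N, or if a joint passes its speed limit or range.

## Robot

A 6-joint arm with a two-finger parallel gripper is mounted at the origin on a cart in front of the work surface, level with it; the furniture and walls round the work are solid. World frame = base frame: x ahead of the robot, y to its left, z up, the work surface at z = 0. Lengths are in mm, angles in rad, forces in N, time in s.
With the tool pointing down it reaches from about 300 to 750 mm from the base axis. Payload 8.5 kg.
Tool frame: the origin (TCP) lies on the centre line of the jaws, within the pads' length; the fingertips stand arm.nose_length ahead of it and the grasp point (between the pads) lies 5 mm behind it (arm.nose_length is the distance from the TCP to the fingertips, in mm); z points along the fingers, y is the line along which they close (so a half turn about z gives the same grasp; the last joint's range is limited). The gripper opens to 88 mm and grips with 3 to 60 N. Pads are 18 mm wide; open, the fingers measure 123 mm over their backs; the gripper's body (75 mm by 187 mm) begins 45 mm behind the grasp point.
Start: joints at [0.977, 0.381, 1.297, -0, 1.464, -0.215], TCP at [203.383, 510.995, 252.748] pointing down, gripper open.
Joint ranges: [-3.11, 3.11], [-0.89, 2.33], [0.22, 2.48], [-1.42, 4.56], [0.17, 2.85], [-2.88, 2.88]. Speed limits (rad/s): [2.39, 2.39, 3.14, 3.14, 3.14, 3.14].

## Interface

Orientations are given as a unit quaternion [w, x, y, z].
In Python, from station import arm gives the robot as it stands. The module is installed in compiled form; this text tells all that it offers.
- The arm moves only by the shell command python3 -m pendant 'ROWS' [OPENING] [FORCE]. ROWS is JSON, a list of rows, each an object with "offset": the shift along the tool's x, y, z scaled (see below), a list of three; "rotation": the turn, a rotation vector about the tool's x, y, z scaled (see below), a list of three. In form: [{"offset": [dx, dy, dz], "rotation": [ax, ay, az]}, ...]. A call has 1 to 12 rows; each row shifts and turns the commanded pose from where the row before left it, along the tool's axes as they then stand; what a row does not reach is not made up. The controller multiplies each number of a shift by 2 cm and each number of a turn by 4 degrees. A row lasts 1/10 s, in which the tool goes at most 50 mm and 8.59 degrees, less where a joint would pass 70% of its speed; a pose out of reach is approached as far as the arm can. A call with a number of a shift or a turn outside -1 to 1 is refused whole. A call with a gripper value outside its range is refused whole. OPENING is the opening, from -1 (shut) to 1 (fully open), set as the call begins (- or left out, the last holds). The fingers move at their own pace and stop on an object; FORCE is the grip in N (left out, the last holds). Time passes only in rows, so rows that do not move let the fingers close. It gives the time, the measured TCP pose, the force, the opening and the grip force at its end, in the units of the state.
- arm.sense(): the state, without advancing time (a new reading comes with each control period).
- arm.snapshot(name): name is "scene" or "top"; returns (picture, depth): 400x640x3 uint8, red, green, blue; 400x640 float32, mm along the optical axis (not along the pixel's ray), 0 where there is no reading.
- arm.calibration(name): a dict with "K" (3x3 intrinsics, pixels), "extrinsics" (4x4, takes a point from camera to world coordinates). Camera axes: x right, y down, z forward; pixel columns grow to the right and rows downward; lengths in mm; the calibration is good to about 2 mm. A picture is of the moment at which its call begins. calibration takes no time and is no camera call.
- arm.finish_job(): hands the job in; it is judged then, once.
The state is a dict: "t": time; "q": joint angles; "qvel": joint speeds; "effort": joint torques, N m; "ee_pos": TCP position; "tool_rot": TCP orientation; "contact_force": force on the tool from outside, world axes, zero at the start; "torque": the same for the moment, N m; "opening": finger opening in mm; "grip_force": force on a finger pad.
Only numpy, scipy, OpenCV 4.12 (cv2) and the standard library are available. Lean on these libraries where they do the work, as an engineer would, in place of code of your own. Each camera call takes 0.05 s, during which the arm holds its last target. There are 200 camera calls.

## Working session

There is one attempt and no reset: what is moved stays moved. The work goes in short steps, Python scripts to look and compute and a shell command to move; the robot and the scene stay as the last step left them, time stands still between calls to the robot, and variables do not carry over. Pictures are saved under pics/ and viewed, at most 10 in all, crops included, and the job is handed in when it is done.

```bash
mkdir -p pics; python3 - <<'E'
from station import arm
import numpy as np,cv2
s=arm.sense();print(s['t'],s['ee_pos'],s['tool_rot'],s['opening'],arm.nose_length)
for n in('scene','top'):
    p,d=arm.snapshot(n);c=arm.calibration(n)
    cv2.imwrite(f'pics/{n}0.png',p[:,:,::-1]);np.savez(f'{n}0.npz',p=p,d=d,K=c['K'],T=c['extrinsics'])
    print(np.array(c['K']).tolist(),np.array(c['extrinsics']).round(3).tolist())
E
```

```text
0.0 [203.25323989 510.79509144 252.1433717 ] [-2.67813440e-04  1.88262883e-01  9.82118418e-01 -6.53611080e-04] 88.07320455435499 14.0
[[381.42278793720084, 0.0, 319.99768279415946], [0.0, 381.42278793720084, 200.79285490583803], [0.0, 0.0, 1.0]] [[0.463, -0.652, 0.601, 7.905], [-0.886, -0.354, 0.299, -355.23], [0.018, -0.671, -0.741, 688.029], [0.0, 0.0, 0.0, 1.0]]
[[513.1667488780918, 0.0, 325.4389819045516], [0.0, 513.1667488780918, 202.53456643153686], [0.0, 0.0, 1.0]] [[-0.001, -0.993, 0.116, 400.818], [-1.0, 0.003, 0.021, -108.002], [-0.021, -0.116, -0.993, 1120.127], [0.0, 0.0, 0.0, 1.0]]
```

View pics/scene0.png

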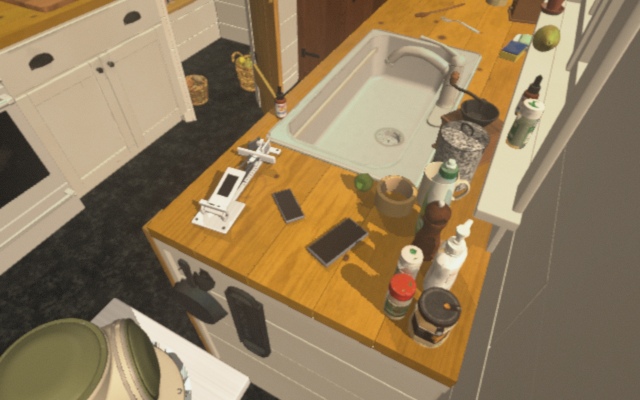

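View pics/top0.png

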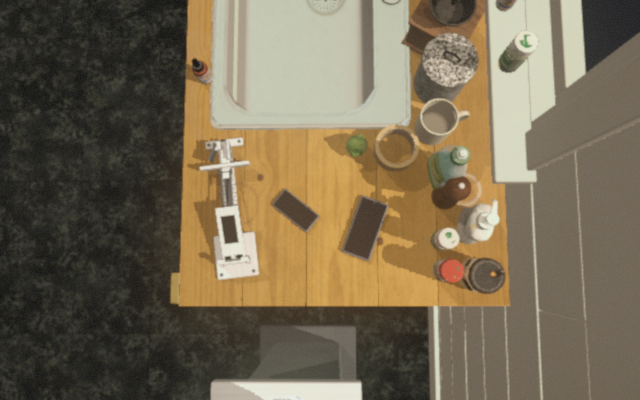

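The scene shows the stand at about (235,190), with two phones: (288,206) small and (338,242) large. In the top view the stand runs from (236,255) to (225,150). The phones there are at (295,210) and (365,227), and the large one at (365,227) is the candidate. I'll measure them and take one close crop.

```bash
cat > h.py <<'E'
import numpy as np,cv2
def load(n,k=0):
    z=np.load(f'{n}{k}.npz');return z['p'],z['d'],z['K'],z['T']
def ray(K,T,uv,h):
    uv=np.atleast_2d(uv).astype(float);r=np.c_[(uv-K[:2,2])/K[0,0],np.ones(len(uv))]@T[:3,:3].T
    s=(h-T[2,3])/r[:,2];return T[:3,3]+r*s[:,None]
def cloud(d,K,T):
    v,u=np.indices(d.shape);P=np.stack([(u-K[0,2])/K[0,0]*d,(v-K[1,2])/K[1,1]*d,d],-1)
    return P@T[:3,:3].T+T[:3,3]
def proj(K,T,X):
    c=(np.atleast_2d(X)-T[:3,3])@T[:3,:3];return c[:,:2]/c[:,2:]*K[0,0]+K[:2,2]
E
python3 - <<'E'
from h import *
for n,cs in(('top',[(365,227),(295,210)]),('scene',[(338,242),(288,206)])):
    p,d,K,T=load(n);g=p.max(2).astype(int)
    P=cloud(d,K,T)
    m=((p[:,:,0].astype(int)-p[:,:,2])<28)&(g<150)
    l=cv2.connectedComponents(m.astype(np.uint8))[1]
    for c in cs:
        b=(l==l[c[1],c[0]]).astype(np.uint8);ct=max(cv2.findContours(b,0,1)[0],key=cv2.contourArea)
        w=ray(K,T,ct[:,0,:],10);r=cv2.minAreaRect(w[:,:2].astype(np.float32));print(n,c,b.sum(),r,'h',np.median(P[b>0][:,2]))
p,d,K,T=load('top');P=cloud(d,K,T)
a=p[130:310,180:400];h=np.clip(P[130:310,180:400,2]*2,0,255).astype(np.uint8)
cv2.imwrite('pics/c1.png',cv2.resize(np.hstack([a[:,:,::-1][:, :100],a[:,:,::-1][:,100:]]),None,fx=3.3,fy=3.3,interpolation=2))
p,d,K,T=load('scene');cv2.imwrite('pics/c2.png',cv2.resize(p[125:245,180:300,::-1],None,fx=5,fy=5,interpolation=2))
E
```

```text
top (365, 227) 111462 ((561.2797241210938, -209.36776733398438), (909.3858642578125, 878.5505981445312), 88.37206268310547) h -0.03096972514549634
top (295, 210) 111462 ((561.2797241210938, -209.36776733398438), (909.3858642578125, 878.5505981445312), 88.37206268310547) h -0.03096972514549634
scene (338, 242) 1237 ((470.8564453125, -171.32644653320312), (61.8145866394043, 127.68531799316406), 69.49851989746094) h 10.564382999377472
scene (288, 206) 496 ((509.5629577636719, -20.018707275390625), (91.82659149169922, 42.24492645263672), 51.841773986816406) h 8.432550360190533
```

View pics/c1.png

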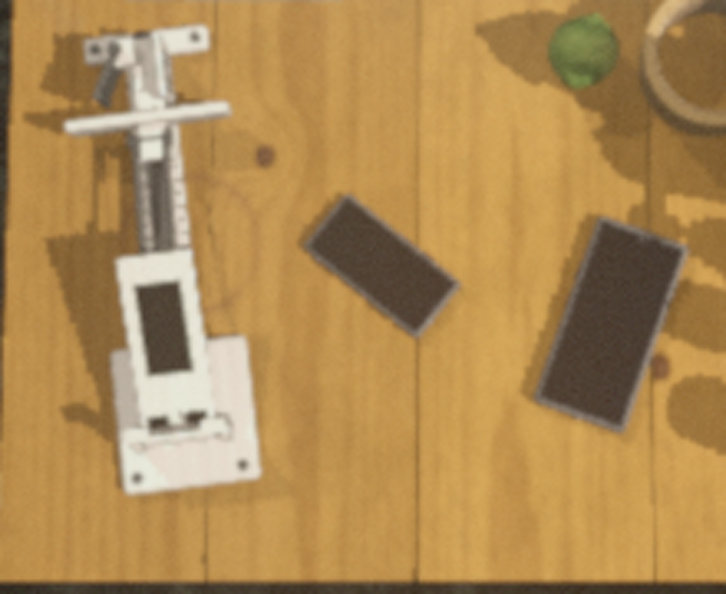

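View pics/c2.png

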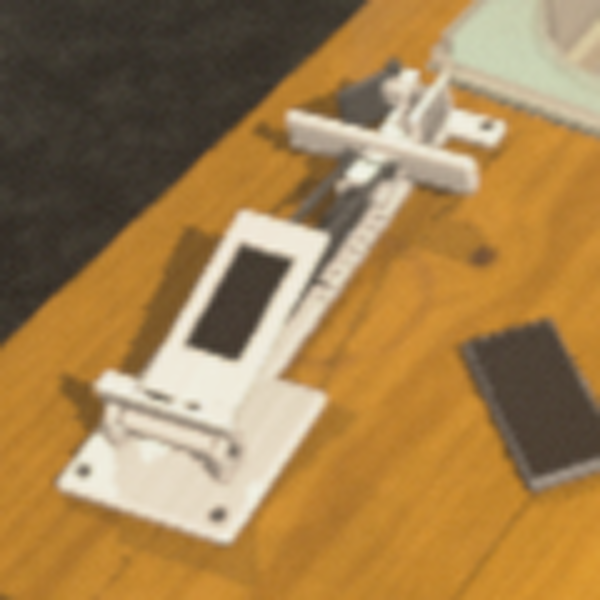

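The crop shows the large phone with corners (602,216), (686,248), (622,430) and (536,398). Scene mask size is 128x62, so this is the larger phone; the small one is the look-alike. The stand's base plates and bar are visible, with the lever open at the left rear.

```bash
python3 - <<'E'
from h import *
p,d,K,T=load('top');P=cloud(d,K,T)
o=lambda L:np.array(L)/3.3+[180,130]-0.35
ph=ray(K,T,o([(602,216),(686,248),(622,430),(536,398)]),10)
print('phone',ph.mean(0),cv2.minAreaRect(ph[:,:2].astype(np.float32)))
# top mask of phone via relative colour to wood
m=((p[:,:,0].astype(int)-p[:,:,2])<45)&(P[:,:,2]>4)&(P[:,:,2]<17);mm=np.zeros_like(m);mm[185:270,335:395]=m[185:270,335:395]
l=cv2.connectedComponents(mm.astype(np.uint8))[1];b=(l==l[227,365]).astype(np.uint8)
ct=max(cv2.findContours(b,0,1)[0],key=cv2.contourArea);w=ray(K,T,ct[:,0,:],10);print('mask',cv2.minAreaRect(w[:,:2].astype(np.float32)))
# stand fit
px=o([(247,337),(260,478),(127,493),(85,40),(207,25),(209,50),(111,352)])
L=np.array([(60,-45),(-35,-45),(-35,45),(272,42),(272,-42),(254,-42),(60,45)],float)
W=ray(K,T,px,8)[:,:2]
a,bb=L-L.mean(0),W-W.mean(0);U,S,V=np.linalg.svd(a.T@bb);R=(U@V).T
t=W.mean(0)-R@L.mean(0);print('stand',t,'yaw',np.arctan2(R[1,0],R[0,0]),'res',(W-(L@R.T+t)).round(1).tolist(),np.linalg.det(R))
# finger bar top (z34) in stand frame
B=ray(K,T,o([(65,120),(228,102),(230,113),(67,132)]),34)[:,:2];print('bar',((B-t)@R).round(1).tolist())
bp=ray(K,T,o([(116,259),(190,249),(213,417),(132,428)]),45)[:,:2]
q=(P.reshape(-1,3)[:,:2]-t)@R;z=P.reshape(-1,3)[:,2]
for x in range(-40,280,10):
    k=(abs(q[:,0]-x)<5)&(abs(q[:,1])<50)&(z>3)
    if k.sum():print(x,k.sum(),'y',np.percentile(q[k,1],[2,50,98]).round(0),'z',np.percentile(z[k],[5,50,95]).round(0))
# everything tall in scene
k=(P[:,:,2]>20);
E
```

```text
phone [ 475.99608411 -170.24769866   10.        ] ((476.1535949707031, -170.44915771484375), (59.5728874206543, 127.70523071289062), 69.76876831054688)
mask ((475.46380615234375, -169.87696838378906), (63.239768981933594, 129.56239318847656), 69.72962951660156)
stand [403.27600098 107.4254214 ] yaw 0.12471830316303477 res [[-1.4, -0.6], [0.9, 1.3], [2.4, -1.1], [-0.5, -0.7], [-1.1, 0.3], [-0.4, 0.9], [0.1, -0.1]] 1.0000000000000004
bar [[212.9, 53.7], [210.9, -53.8], [203.5, -54.3], [204.8, 53.2]]
-40 3 y [-12.   0.  25.] z [3. 3. 4.]
-30 158 y [-41.  -2.  42.] z [ 4.  7. 11.]
-20 190 y [-42.   2.  44.] z [ 4.  7. 10.]
-10 188 y [-43.  -0.  42.] z [ 4.  7. 13.]
0 204 y [-42.  -3.  43.] z [ 6. 35. 46.]
10 184 y [-43.  -4.  44.] z [ 5. 29. 45.]
20 195 y [-42.  -4.  44.] z [ 5. 29. 34.]
30 193 y [-42.  -4.  44.] z [ 4. 32. 37.]
40 191 y [-40.  -4.  44.] z [ 4. 34. 40.]
50 188 y [-43.  -6.  44.] z [ 5. 37. 42.]
60 156 y [-38.  -2.  42.] z [ 5. 41. 45.]
70 111 y [-22.   1.  24.] z [40. 44. 48.]
80 120 y [-37.  -1.  25.] z [ 6. 47. 51.]
90 112 y [-22.   1.  24.] z [45. 49. 53.]
100 111 y [-26.   1.  24.] z [47. 52. 55.]
110 114 y [-22.   1.  25.] z [49. 54. 57.]
120 44 y [-42.   1.  48.] z [ 4. 22. 50.]
130 72 y [-21.   1.  22.] z [ 4. 20. 38.]
140 74 y [-26.  -1.  14.] z [ 4. 20. 37.]
150 70 y [-24.  -0.  13.] z [ 5. 21. 36.]
160 70 y [-37.  -0.  14.] z [ 4. 20. 33.]
170 74 y [-33.  -1.  14.] z [ 4. 21. 32.]
180 76 y [-16.  -1.  19.] z [ 4. 23. 31.]
190 76 y [-14.  -1.  15.] z [ 7. 26. 30.]
200 72 y [-15.  -1.  43.] z [ 7. 27. 31.]
210 228 y [-48.  -0.  47.] z [16. 31. 36.]
220 81 y [-21.  -2.  31.] z [ 7. 27. 41.]
230 87 y [-15.   4.  30.] z [ 8. 27. 42.]
240 99 y [-15.   6.  24.] z [ 9. 27. 42.]
250 93 y [-15.   5.  18.] z [10. 34. 44.]
260 139 y [-39.  -6.  41.] z [ 5.  9. 40.]
270 84 y [-40.  -7.  41.] z [ 4.  7. 20.]
```

The phone is at about (475,-170), yaw -20°. The stand origin is at (403,107), yaw 7.15°, with residuals under 3 mm. Bar size, plate width and slope heights all match the description. Next is moving over the phone.

```bash
cat > go.py <<'E'
import sys,numpy as np
from scipy.spatial.transform import Rotation as R
from station import arm
S=np.array([403.3,107.4]);YAW=0.1247
def sp(x,y,z):c,s=np.cos(YAW),np.sin(YAW);return np.array([S[0]+c*x-s*y,S[1]+s*x+c*y,z])
def plan(target,yaw_y=None,tilt=0):
    s=arm.sense();q=s['tool_rot'];M=R.from_quat([q[1],q[2],q[3],q[0]])
    d=M.inv().apply(np.array(target)-s['ee_pos'])/20
    print('t',round(s['t'],2),'pos',np.round(s['ee_pos'],1),'open',round(s['opening'],1),'F',np.round(s['contact_force'],1),'grip',round(s['grip_force'],1))
    print('offset units',d.round(2))
    if yaw_y is not None:
        y=np.array([np.cos(yaw_y),np.sin(yaw_y),0]);x0=np.cross(y,[0,0,-1.])
        T=R.from_matrix(np.c_[x0,y,[0,0,-1.]])*R.from_euler('y',tilt)
        print('rot units',(np.degrees((M.inv()*T).as_rotvec())/4).round(2),'offset after rot',(T.inv().apply(np.array(target)-s['ee_pos'])/20).round(2))
E
M='{"offset":[-0.93,-0.98,0.24],"rotation":[0,0,0]}'
python3 -m pendant '[{"offset":[-0.93,-0.98,0.24],"rotation":[0,0,-0.35]},{"offset":[-0.93,-0.98,0.24],"rotation":[0,0,0]},{"offset":[-0.93,-0.98,0.24],"rotation":[0,0,0]},{"offset":[-0.93,-0.98,0.24],"rotation":[0,0,0]},{"offset":[-0.93,-0.98,0.24],"rotation":[0,0,0]},{"offset":[-0.93,-0.98,0.24],"rotation":[0,0,0]},{"offset":[-0.93,-0.98,0.24],"rotation":[0,0,0]},{"offset":[-0.93,-0.98,0.24],"rotation":[0,0,0]},{"offset":[-0.93,-0.98,0.24],"rotation":[0,0,0]},{"offset":[-0.93,-0.98,0.24],"rotation":[0,0,0]},{"offset":[-0.93,-0.98,0.24],"rotation":[0,0,0]},{"offset":[-0.93,-0.98,0.24],"rotation":[0,0,0]}]' 1
python3 -m pendant '[{"offset":[-0.93,-0.98,0.24],"rotation":[0,0,0]},{"offset":[-0.93,-0.98,0.24],"rotation":[0,0,0]},{"offset":[-0.93,-0.98,0.24],"rotation":[0,0,0]},{"offset":[-0.93,-0.98,0.24],"rotation":[0,0,0]},{"offset":[-0.93,-0.98,0.24],"rotation":[0,0,0]},{"offset":[-0.93,-0.98,0.24],"rotation":[0,0,0]},{"offset":[-0.93,-0.98,0.24],"rotation":[0,0,0]},{"offset":[-0.93,-0.98,0.24],"rotation":[0,0,0]},{"offset":[-0.93,-0.98,0.24],"rotation":[0,0,0]},{"offset":[-0.93,-0.98,0.24],"rotation":[0,0,0]},{"offset":[-0.93,-0.98,0.24],"rotation":[0,0,0]},{"offset":[-0.93,-0.98,0.24],"rotation":[0,0,0]}]' 1
python3 -c "
from go import *
plan([474.5,-170.3,60],np.radians(69.7))"
```

```text
t: 1.3
ee_pos: [330.6, 211.7, 194.8]
tool_rot: [-0.0, 0.176, 0.984, -0.0]
contact_force: [0.7, 0.0, 0.6]
opening: 88.4
grip_force: 0.0
t: 2.5
ee_pos: [458.4, -86.4, 137.1]
tool_rot: [-0.0, 0.176, 0.984, 0.0]
contact_force: [0.4, 0.6, -0.8]
opening: 88.1
grip_force: 0.0
t 2.5 pos [458.4 -86.4 137.1] open 88.1 F [ 0.4  0.6 -0.8] grip 0.0
offset units [-2.21 -3.65  3.86]
rot units [ 0.   -0.01 -0.  ] offset after rot [-2.21 -3.66  3.86]
```

```bash

python3 -m pendant '[{"offset":[-0.55,-0.92,0.9],"rotation":[0,0,0]},{"offset":[-0.55,-0.92,0.9],"rotation":[0,0,0]},{"offset":[-0.55,-0.92,0.9],"rotation":[0,0,0]},{"offset":[-0.56,-0.9,0.9],"rotation":[0,0,0]},{"offset":[0,0,0.8],"rotation":[0,0,0]},{"offset":[0,0,0.8],"rotation":[0,0,0]},{"offset":[0,0,0.5],"rotation":[0,0,0]},{"offset":[0,0,0.28],"rotation":[0,0,0]},{"offset":[0,0,0],"rotation":[0,0,0]}]' 1
python3 -c "
from go import *
plan([474.5,-170.3,16.5],np.radians(69.7))"
```

```text
t: 3.4
ee_pos: [474.2, -169.1, 17.6]
tool_rot: [-0.0, 0.176, 0.984, 0.0]
contact_force: [0.6, 0.6, 0.0]
opening: 88.4
grip_force: 0.0
t 3.4 pos [ 474.2 -169.1   17.6] open 88.4 F [0.6 0.6 0. ] grip 0.0
offset units [-0.04 -0.05  0.05]
rot units [ 0.   -0.01  0.  ] offset after rot [-0.04 -0.05  0.06]
```

```bash

python3 -m pendant '[{"offset":[0,0,0.06],"rotation":[0,0,0]},{"offset":[0,0,0],"rotation":[0,0,0]},{"offset":[0,0,0],"rotation":[0,0,0]},{"offset":[0,0,0],"rotation":[0,0,0]},{"offset":[0,0,0],"rotation":[0,0,0]},{"offset":[0,0,0],"rotation":[0,0,0]}]' -1 25
python3 -m pendant '[{"offset":[0,0,-0.5],"rotation":[0,0,0]},{"offset":[0,0,-1],"rotation":[0,0,0]},{"offset":[0,0,-1],"rotation":[0,0,0]},{"offset":[0,0,-1],"rotation":[0,0,0]},{"offset":[0,0,-1],"rotation":[0,0,0]},{"offset":[0,0,-1],"rotation":[0,0,0]}]'
python3 - <<'E'
from go import *
from h import *
for n in('scene','top'):
    p,d=arm.snapshot(n);c=arm.calibration(n);np.savez(f'{n}1.npz',p=p,d=d,K=c['K'],T=c['extrinsics'])
    if n=='scene':cv2.imwrite('pics/s1.png',cv2.resize(p[130:300,230:430,::-1],None,fx=3,fy=3,interpolation=2))
# phone underside centre target 58.9,0,43.9 at 14deg, raised 25 up normal and 15 up slope
a=np.radians(14);X=np.array([np.cos(a),np.sin(a)]);Z=np.array([-np.sin(a),np.cos(a)])
for up,n in((15,40),(15,17.5)):
    g=np.array([-5.1,27.9])+X*(66+up)+Z*n;print(up,n)
    plan(sp(g[0],0,g[1]),YAW+np.pi/2,-a)
E
```

```text
t: 4.0
ee_pos: [474.4, -169.4, 17.2]
tool_rot: [0.0, 0.176, 0.984, -0.0]
contact_force: [-0.2, 0.7, 6.8]
opening: 63.6
grip_force: 25.0
t: 4.6
ee_pos: [474.0, -169.1, 127.9]
tool_rot: [-0.0, 0.176, 0.984, 0.0]
contact_force: [-0.2, -0.3, -1.7]
opening: 63.7
grip_force: 25.0
15 40
t 4.7 pos [ 475.  -169.7  129. ] open 63.6 F [-1.   1.  -2.1] grip 25.0
offset units [ 5.35 13.23  2.1 ]
rot units [-0.87 -3.38 -6.82] offset after rot [-0.8  14.19  2.4 ]
15 17.5
t 4.7 pos [ 475.  -169.7  129. ] open 63.6 F [-1.   1.  -2.1] grip 25.0
offset units [ 5.11 13.35  3.19]
rot units [-0.87 -3.38 -6.82] offset after rot [-0.8  14.19  3.53]
```

View pics/s1.png

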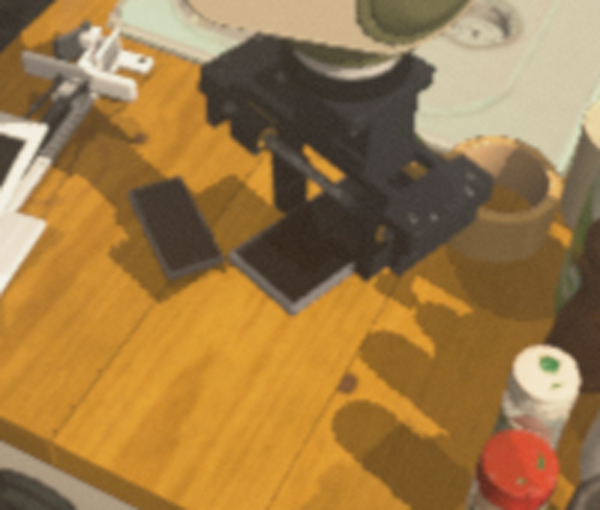

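The phone is held level. Its near end shows at crop corners (230,255) and (293,308). From those I'll check its offset along its own axis.

```bash
python3 - <<'E'
from h import *
p,d,K,T=load('scene',1)
w=ray(K,T,np.array([(230,258),(293,305)])/3+[230,130],122);print(w)
a=np.radians(-20.3);v=w[:,:2]-[475,-169.7];print(v@[np.cos(a),np.sin(a)],v@[-np.sin(a),np.cos(a)])
P=cloud(d,K,T);k=(abs(P[:,:,0]-430)<20)&(abs(P[:,:,1]+153)<30)&(P[:,:,2]>60);print(np.percentile(P[k][:,2],[10,50,90]))
k=(abs(P[:,:,0]-440)<40)&(abs(P[:,:,1]+155)<40)&(P[:,:,2]>80)&(P[:,:,2]<130);q=P[k];x=(q[:,:2]-[475,-169.7])@[np.cos(a),np.sin(a)]
for e in range(-70,-10,10):
  s=abs(x-e)<5;print(e,s.sum(),np.median(q[s,2]) if s.any() else 0)
E
python3 -m pendant '[{"offset":[0,0,-0.5],"rotation":[0,0,-0.97]},{"offset":[0,0.5,-0.5],"rotation":[0,0,-0.97]},{"offset":[0,1,-0.5],"rotation":[0,0,-0.97]},{"offset":[0,1,0],"rotation":[0,0,-0.97]},{"offset":[0,1,0],"rotation":[0,0,-0.97]},{"offset":[0,1,0],"rotation":[0,0,-0.97]},{"offset":[0,1,0],"rotation":[0,0,-0.97]},{"offset":[0,1,0],"rotation":[0,0,0]},{"offset":[0,1,0],"rotation":[0,0,0]},{"offset":[0,1,0],"rotation":[0,0,0]},{"offset":[0,1,0],"rotation":[0,0,0]},{"offset":[0,0.5,0],"rotation":[0,0,0]}]'
python3 -m pendant '[{"offset":[0,0.5,0],"rotation":[0,-0.5,0]},{"offset":[0,0.5,0],"rotation":[0,-1,0]},{"offset":[0,0.5,0],"rotation":[0,-1,0]},{"offset":[0,0.5,0],"rotation":[0,-1,0]},{"offset":[0,0,0],"rotation":[0,0,0]}]'
python3 - <<'E'
from go import *
a=np.radians(14);X=np.array([np.cos(a),np.sin(a)]);Z=np.array([-np.sin(a),np.cos(a)])
for up,n in((15,40),(15,17.5)):
    g=np.array([-5.1,27.9])+X*(66+up)+Z*n;print(up,n)
    plan(sp(g[0],0,g[1]),YAW+np.pi/2,-a)
E
```

```text
[[ 419.15165733 -122.75158598  122.        ]
 [ 404.51585681 -175.586775    122.        ]]
[-68.66762122 -64.06396584] [ 24.65661685 -29.97460327]
[120.53656886 219.25616199 297.66655155]
-70 72 118.55092134642592
-60 145 121.28813866222129
-50 140 121.34123695396244
-40 132 121.44546628174982
-30 133 121.12670849297433
-20 133 121.29719804933643
t: 5.9
ee_pos: [473.9, 30.1, 155.9]
tool_rot: [-0.001, -0.06, 0.998, 0.0]
contact_force: [0.6, 0.0, -1.2]
opening: 63.8
grip_force: 25.0
t: 6.4
ee_pos: [468.3, 69.1, 156.0]
tool_rot: [0.121, -0.06, 0.991, 0.008]
contact_force: [-0.2, -0.7, -1.3]
opening: 63.1
grip_force: 25.0
15 40
t 6.4 pos [468.3  69.1 156. ] open 63.1 F [-0.2 -0.7 -1.3] grip 25.0
offset units [0.65 2.3  3.43]
rot units [-0.01 -0.03 -0.06] offset after rot [0.64 2.3  3.43]
15 17.5
t 6.4 pos [468.3  69.1 156. ] open 63.1 F [-0.2 -0.7 -1.3] grip 25.0
offset units [0.65 2.3  4.56]
rot units [-0.01 -0.03 -0.06] offset after rot [0.64 2.3  4.56]
```

```bash

python3 -m pendant '[{"offset":[0.16,0.57,0.85],"rotation":[0,0,-0.06]},{"offset":[0.16,0.57,0.85],"rotation":[0,0,0]},{"offset":[0.16,0.58,0.85],"rotation":[0,0,0]},{"offset":[0.16,0.58,0.85],"rotation":[0,0,0]},{"offset":[0,0,0.3],"rotation":[0,0,0]},{"offset":[0,0,0.3],"rotation":[0,0,0]},{"offset":[0,0,0.2],"rotation":[0,0,0]},{"offset":[0,0,0.1],"rotation":[0,0,0]},{"offset":[0,0,0],"rotation":[0,0,0]}]'
python3 - <<'E'
from go import *
a=np.radians(14);X=np.array([np.cos(a),np.sin(a)]);Z=np.array([-np.sin(a),np.cos(a)])
for up,n in((0,17.5),(15,17.5)):
    g=np.array([-5.1,27.9])+X*(66+up)+Z*n;print(up,n)
    plan(sp(g[0],0,g[1]),YAW+np.pi/2,-a)
from h import *
p,d=arm.snapshot('scene');cv2.imwrite('pics/s2.png',cv2.resize(p[130:250,160:310,::-1],None,fx=4,fy=4,interpolation=2))
E
```

```text
t: 7.3
ee_pos: [472.8, 114.8, 70.3]
tool_rot: [0.122, -0.061, 0.991, 0.007]
contact_force: [0.0, 0.2, -0.9]
opening: 63.3
grip_force: 25.0
0 17.5
t 7.3 pos [472.8 114.8  70.3] open 63.3 F [ 0.   0.2 -0.9] grip 25.0
offset units [0.85 0.07 0.27]
rot units [-0.02  0.   -0.02] offset after rot [0.85 0.07 0.28]
15 17.5
t 7.3 pos [472.8 114.8  70.3] open 63.3 F [ 0.   0.2 -0.9] grip 25.0
offset units [0.1  0.07 0.28]
rot units [-0.02  0.   -0.02] offset after rot [0.1  0.07 0.28]
```

View pics/s2.png

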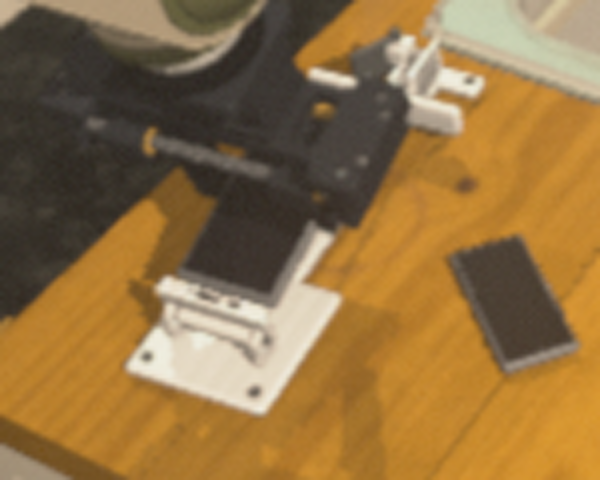

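The phone is above the plate, aligned and short of the toes (crop 180,285). I'll lower it gently and look at the force.

```bash

python3 -m pendant '[{"offset":[0,0.07,0.1],"rotation":[0,0,0]},{"offset":[0,0,0.1],"rotation":[0,0,0]},{"offset":[0,0,0],"rotation":[0,0,0]}]'
python3 -m pendant '[{"offset":[0,0,0.06],"rotation":[0,0,0]},{"offset":[0,0,0],"rotation":[0,0,0]}]'
```

```text
t: 7.65
ee_pos: [473.3, 116.7, 66.1]
tool_rot: [0.122, -0.062, 0.991, 0.007]
contact_force: [0.2, -0.3, -0.8]
opening: 63.9
grip_force: 25.0
t: 7.85
ee_pos: [473.6, 116.7, 65.0]
tool_rot: [0.122, -0.061, 0.991, 0.007]
contact_force: [-0.8, -0.1, -0.5]
opening: 63.3
grip_force: 25.0
```

```bash

python3 -m pendant '[{"offset":[0.2,0,0.03],"rotation":[0,0,0]},{"offset":[0.2,0,0],"rotation":[0,0,0]},{"offset":[0.2,0,0],"rotation":[0,0,0]},{"offset":[0,0,0],"rotation":[0,0,0]}]'
python3 -m pendant '[{"offset":[0.15,0,0],"rotation":[0,0,0]},{"offset":[0.05,0,0],"rotation":[0,0,0]},{"offset":[0,0,0],"rotation":[0,0,0]}]'
python3 - <<'E'
from go import *
a=np.radians(14);X=np.array([np.cos(a),np.sin(a)]);Z=np.array([-np.sin(a),np.cos(a)])
g=np.array([-5.1,27.9])+X*66+Z*17.5
plan(sp(g[0],0,g[1]),YAW+np.pi/2,-a)
E
```

```text
t: 8.25
ee_pos: [465.3, 115.3, 63.3]
tool_rot: [0.126, -0.061, 0.99, 0.007]
contact_force: [9.3, 3.7, 3.1]
opening: 63.5
grip_force: 25.0
t: 8.55
ee_pos: [464.8, 115.0, 63.9]
tool_rot: [0.131, -0.06, 0.99, 0.007]
contact_force: [17.4, 9.2, 7.0]
opening: 63.3
grip_force: 25.0
t 8.55 pos [464.8 115.   63.9] open 63.3 F [17.4  9.2  7. ] grip 25.0
offset units [0.39 0.   0.05]
rot units [-0.04  0.26 -0.03] offset after rot [0.39 0.   0.06]
```

```bash

python3 -m pendant '[{"offset":[-0.25,0,0],"rotation":[0,0,0]},{"offset":[0,0,0],"rotation":[0,0,0]}]'
python3 - <<'E'
from h import *
from station import arm
p,d=arm.snapshot('scene');cv2.imwrite('pics/s3.png',cv2.resize(p[175:245,180:280,::-1],None,fx=7,fy=7,interpolation=2))
c=arm.calibration('scene');np.savez('scene3.npz',p=p,d=d,K=c['K'],T=c['extrinsics'])
from go import sp,S,YAW
P=cloud(d,np.array(c['K']),np.array(c['extrinsics'])).reshape(-1,3)
cc,ss=np.cos(YAW),np.sin(YAW);q=(P[:,:2]-S)@np.array([[cc,-ss],[ss,cc]])
for x in range(-15,60,5):
  k=(abs(q[:,0]-x)<2.5)&(abs(q[:,1]-5)<18)&(P[:,2]>20)&(P[:,2]<75);print(x,k.sum(),np.percentile(P[k,2],[10,50,90]).round(1) if k.any() else '', 'face',round(27.9+(x+5.1)*np.tan(np.radians(14)),1))
E
```

```text
t: 8.75
ee_pos: [465.6, 115.3, 63.1]
tool_rot: [0.125, -0.061, 0.99, 0.007]
contact_force: [7.4, 1.4, 2.8]
opening: 63.8
grip_force: 25.0
-15 0  face 25.4
-10 0  face 26.7
-5 66 [24.5 29.7 44.5] face 27.9
0 49 [29.7 36.  46. ] face 29.2
5 32 [41.9 42.9 45.4] face 30.4
10 30 [43.  44.1 46.3] face 31.7
15 32 [44.1 45.7 47.4] face 32.9
20 32 [45.5 46.8 48.3] face 34.2
25 32 [47.1 48.5 50.3] face 35.4
30 28 [47.5 49.2 50.8] face 36.7
35 33 [48.4 50.3 52.5] face 37.9
40 30 [50.5 51.9 53.7] face 39.1
45 27 [51.2 52.7 54.3] face 40.4
50 33 [53.  54.6 56.4] face 41.6
55 28 [54.3 55.8 57. ] face 42.9
```

View pics/s3.png

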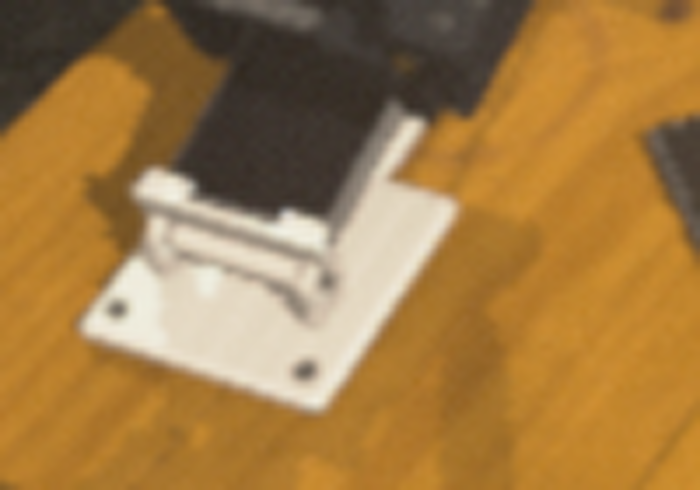

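```bash
python3 - <<'E'
from h import *
from go import sp
p,d,K,T=load('scene',3)
a=np.radians(14);X=np.array([np.cos(a),np.sin(a)]);Z=np.array([-np.sin(a),np.cos(a)])
def pr(x,y,z):
    g=np.array([-5.1,27.9])+X*x+Z*z;return (proj(K,T,sp(g[0],y,g[1]))[0]-[180,175])*7
for nm,x,y,z in[('phone end seated L',0,32,10),('seated R',0,-32,10),('end +6.4 L',6.4,32,12),('end+6.4 R',6.4,-32,12),('toe tip out L',6,35,14),('toe tip R',6,-35,14),('ledge lip L',0,35,14),('lip R',0,-35,14),('upper? phone R 60',60,-32,10)]:
    print(nm,pr(x,y,z).round())
E
```

```text
phone end seated L [139. 216.]
seated R [314. 271.]
end +6.4 L [146. 196.]
end+6.4 R [321. 251.]
toe tip out L [135. 192.]
toe tip R [327. 252.]
ledge lip L [126. 207.]
lip R [318. 268.]
upper? phone R 60 [397. 115.]
```

The phone's end sits at toe-tip level, so it is probably butting against the toes because it's still a little off the face. I'll back up, lower until it touches the face, then slide.

```bash

python3 -m pendant '[{"offset":[-0.4,0,0],"rotation":[0,0,0]},{"offset":[0,0,0.08],"rotation":[0,0,0]},{"offset":[0,0,0],"rotation":[0,0,0]}]'
python3 -m pendant '[{"offset":[0,0,0.08],"rotation":[0,0,0]},{"offset":[0,0,0],"rotation":[0,0,0]}]'
python3 -m pendant '[{"offset":[0,0,0.08],"rotation":[0,0,0]},{"offset":[0,0,0],"rotation":[0,0,0]}]'
python3 - <<'E'
from go import *
a=np.radians(14);X=np.array([np.cos(a),np.sin(a)]);Z=np.array([-np.sin(a),np.cos(a)])
g=np.array([-5.1,27.9])+X*66+Z*17.5
plan(sp(g[0],0,g[1]),YAW+np.pi/2,-a)
E
```

```text
t: 9.1
ee_pos: [471.5, 116.4, 62.2]
tool_rot: [0.122, -0.061, 0.991, 0.007]
contact_force: [1.7, -0.9, 1.8]
opening: 63.4
grip_force: 25.0
t: 9.3
ee_pos: [471.7, 116.4, 61.3]
tool_rot: [0.122, -0.061, 0.991, 0.007]
contact_force: [-2.6, -0.6, 14.2]
opening: 63.6
grip_force: 25.0
t: 9.5
ee_pos: [472.0, 116.5, 60.3]
tool_rot: [0.123, -0.062, 0.991, 0.007]
contact_force: [-6.7, -2.1, 21.7]
opening: 63.7
grip_force: 25.0
t 9.5 pos [472.  116.5  60.3] open 63.7 F [-6.7 -2.1 21.7] grip 25.0
offset units [ 0.7  -0.02 -0.2 ]
rot units [-0.02  0.02 -0.  ] offset after rot [ 0.7  -0.02 -0.2 ]
```

```bash

python3 -m pendant '[{"offset":[0.2,0,-0.05],"rotation":[0,0,0]},{"offset":[0.2,0,0],"rotation":[0,0,0]},{"offset":[0,0,0],"rotation":[0,0,0]}]'
python3 -m pendant '[{"offset":[0.15,0,0],"rotation":[0,0,0]},{"offset":[0.15,0,0],"rotation":[0,0,0]},{"offset":[0,0,0],"rotation":[0,0,0]}]'
python3 - <<'E'
from go import *
a=np.radians(14);X=np.array([np.cos(a),np.sin(a)]);Z=np.array([-np.sin(a),np.cos(a)])
g=np.array([-5.1,27.9])+X*66+Z*17.5
plan(sp(g[0],0,g[1]),YAW+np.pi/2,-a)
E
```

```text
t: 9.8
ee_pos: [468.3, 115.6, 60.8]
tool_rot: [0.128, -0.061, 0.99, 0.007]
contact_force: [11.0, 4.9, 14.0]
opening: 63.8
grip_force: 25.0
t: 10.1
ee_pos: [467.1, 114.9, 61.0]
tool_rot: [0.134, -0.06, 0.989, 0.007]
contact_force: [23.5, 9.1, 12.0]
opening: 64.0
grip_force: 25.0
t 10.1 pos [467.1 114.9  61. ] open 64.0 F [23.5  9.1 12. ] grip 25.0
offset units [ 0.46  0.02 -0.12]
rot units [-0.05  0.34 -0.04] offset after rot [ 0.47  0.03 -0.11]
```

```bash

python3 -m pendant '[{"offset":[-0.3,0,-0.04],"rotation":[0,0,0]},{"offset":[0,0,0],"rotation":[0,0,0]}]'
python3 - <<'E'
from h import *
from station import arm
from go import sp,S,YAW
cc,ss=np.cos(YAW),np.sin(YAW);a=np.radians(14)
for n in('scene','top'):
    p,d=arm.snapshot(n);c=arm.calibration(n);np.savez(n+'4.npz',p=p,d=d,K=c['K'],T=c['extrinsics'])
    for k4,dd,ttl in((0,np.load(n+'0.npz')['d'],'before'),(1,d,'now')):
        P=cloud(dd,np.array(c['K']),np.array(c['extrinsics'])).reshape(-1,3)
        q=(P[:,:2]-S)@np.array([[cc,-ss],[ss,cc]])
        X=(q[:,0]+5.1)*np.cos(a)+(P[:,2]-27.9)*np.sin(a);Z=-(q[:,0]+5.1)*np.sin(a)+(P[:,2]-27.9)*np.cos(a)
        print(n,ttl)
        for y0 in(0,-28,28):
            print(y0,[(x,round(float(np.percentile(Z[k],80)),1)) for x in range(-6,24,3) for k in [(abs(X-x)<1.5)&(abs(q[:,1]-y0)<7)&(Z>-15)&(Z<30)] if k.sum()>1])
    cv2.imwrite(f'pics/{n}4.png',cv2.resize((p[170:240,185:275] if n=='scene' else p[180:290,190:270])[:,:,::-1],None,fx=5.4,fy=5.4,interpolation=2))
a1=cv2.imread('pics/scene4.png');a2=cv2.imread('pics/top4.png');H=max(a1.shape[0],a2.shape[0])
f=lambda i:cv2.copyMakeBorder(i,0,H-i.shape[0],0,0,0)
o=np.hstack([f(a1),f(a2)]);cv2.imwrite('pics/b4.png',cv2.resize(o,None,fx=.85,fy=.85));print(o.shape)
E
```

```text
t: 10.3
ee_pos: [467.9, 115.4, 61.0]
tool_rot: [0.127, -0.061, 0.99, 0.007]
contact_force: [10.0, 2.6, 8.6]
opening: 63.6
grip_force: 25.0
scene before
0 [(0, 1.1), (3, 1.6), (6, 16.0), (9, 15.3), (15, 1.5), (18, 0.8), (21, 1.2)]
-28 [(-6, -3.8), (-3, 0.9), (0, 2.0), (3, 2.5), (6, 15.0), (9, 18.8), (12, 17.4), (15, 16.1)]
28 [(-6, -4.5), (-3, 0.4), (0, 3.0), (3, 5.4), (6, 17.0), (9, 17.7), (12, 16.5), (15, 17.7), (18, 1.1), (21, 0.2)]
scene now
0 [(-3, -4.6), (0, 1.0), (3, 2.6), (6, 16.6), (9, 16.8), (12, 9.4), (15, 8.9), (18, 11.6), (21, 11.6)]
-28 [(-6, -0.7), (-3, 2.6), (0, 2.6), (3, 4.2), (6, 16.2), (9, 19.1), (12, 18.6), (15, 16.2), (18, 9.4), (21, 10.1)]
28 [(-6, -5.5), (-3, 1.7), (0, 2.5), (3, 3.1), (6, 16.1), (9, 17.3), (12, 17.2), (15, 16.0), (18, 9.8), (21, 11.1)]
top before
0 [(0, -2.5), (3, -0.5), (6, 14.7), (9, 15.1), (12, 2.0), (15, -1.0), (18, -1.1), (21, -3.1)]
-28 [(-3, -4.9), (0, -0.4), (3, 0.9), (6, 14.9), (9, 15.6), (12, 15.0), (15, 14.1), (21, -3.5)]
28 [(-3, -1.3), (0, 1.8), (3, 3.4), (6, 13.9), (9, 16.0), (12, 15.3), (15, 16.1), (18, -2.7), (21, -1.4)]
top now
0 []
-28 [(-3, -2.4), (0, 1.0), (3, 2.9), (6, 12.0), (9, 14.1), (12, 14.5), (15, 14.2), (18, 8.6), (21, 5.9)]
28 []
(594, 918, 3)
```

View pics/b4.png

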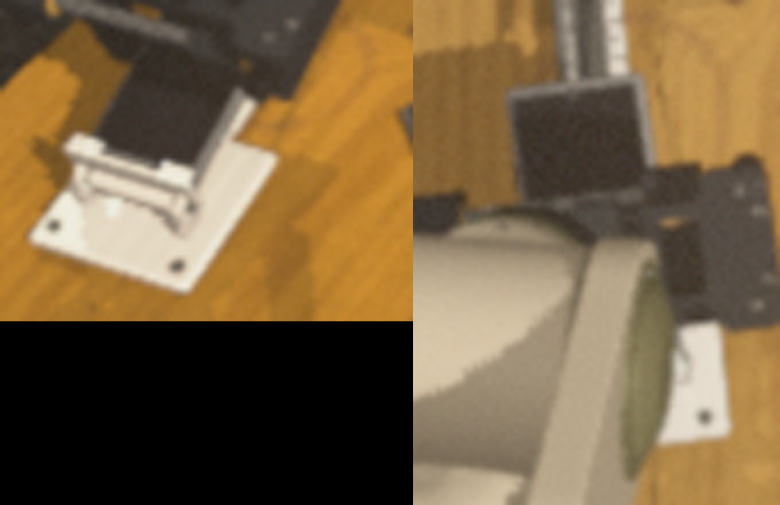

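The earlier depth readings show the ledge lip at 8–9 mm in my slope frame and the toes to about 15 mm. I had the sign of the 4 mm hinge offset wrong, so rest is 8 mm higher up the slope and the phone is already seated. The phone end is behind the toes and flat (gap about 0–2 mm), so I'll let go and retract along the normal.

```bash

python3 -m pendant '[{"offset":[0,0,0],"rotation":[0,0,0]},{"offset":[0,0,0],"rotation":[0,0,0]},{"offset":[0,0,0],"rotation":[0,0,0]},{"offset":[0,0,0],"rotation":[0,0,0]}]' 1
python3 -m pendant '[{"offset":[0,0,-0.3],"rotation":[0,0,0]},{"offset":[0,0,-0.7],"rotation":[0,0,0]},{"offset":[0,0,-1],"rotation":[0,0,0]},{"offset":[0,0,-1],"rotation":[0,0,0]},{"offset":[0,0,-1],"rotation":[0,1,0]},{"offset":[0,0,-1],"rotation":[0,1,0]},{"offset":[0,0,0],"rotation":[0,1,0]},{"offset":[0,0,0],"rotation":[0,0.5,0]}]'
python3 - <<'E'
from go import *
for x in(236,): plan(sp(x,0,110),YAW+np.pi/2)
E
```

```text
t: 10.8
ee_pos: [463.3, 115.5, 58.6]
tool_rot: [0.121, -0.061, 0.991, 0.007]
contact_force: [-0.6, 0.2, 0.6]
opening: 88.2
grip_force: 0.0
t: 11.6
ee_pos: [441.6, 112.7, 157.3]
tool_rot: [-0.0, -0.062, 0.998, -0.001]
contact_force: [0.2, 0.6, 0.1]
opening: 88.1
grip_force: 0.0
t 11.6 pos [441.6 112.7 157.3] open 88.1 F [0.2 0.6 0.1] grip 0.0
offset units [-9.87 -0.01  2.36]
rot units [-0.02 -0.01 -0.01] offset after rot [-9.87 -0.03  2.37]
```

```bash

python3 -m pendant '[{"offset":[-0.5,0,0],"rotation":[0,0,0]},{"offset":[-1,0,0],"rotation":[0,0,0]},{"offset":[-1,0,0],"rotation":[0,0,0]},{"offset":[-1,0,0],"rotation":[0,0,0]},{"offset":[-1,0,0],"rotation":[0,0,0]},{"offset":[-1,0,0],"rotation":[0,0,0]},{"offset":[-1,0,0],"rotation":[0,0,0]},{"offset":[-1,0,0],"rotation":[0,0,0]},{"offset":[-1,0,0.5],"rotation":[0,0,0]},{"offset":[-1,0,0.9],"rotation":[0,0,0]},{"offset":[-0.4,0,0.9],"rotation":[0,0,0]},{"offset":[0,0,0],"rotation":[0,0,0]}]' 1
python3 - <<'E'
from go import *
from h import *
plan(sp(234,0,28),YAW+np.pi/2)
cc,ss=np.cos(YAW),np.sin(YAW)
p,d=arm.snapshot('scene');c=arm.calibration('scene');np.savez('scene5.npz',p=p,d=d,K=c['K'],T=c['extrinsics'])
P=cloud(d,np.array(c['K']),np.array(c['extrinsics'])).reshape(-1,3);q=(P[:,:2]-S)@np.array([[cc,-ss],[ss,cc]])
a=np.radians(14);X=(q[:,0]-2.7)*np.cos(a)+(P[:,2]-29.8)*np.sin(a);Z=-(q[:,0]-2.7)*np.sin(a)+(P[:,2]-29.8)*np.cos(a)
dark=p.reshape(-1,3).max(1)<110
k=dark&(Z>5)&(Z<16)&(X>-10)&(X<145)&(abs(q[:,1])<50)
print('phone X',np.percentile(X[k],[1,99]),'y',np.percentile(q[k,1],[1,99]),'Z',np.percentile(Z[k],[5,50,95]))
for e in(20,60,110):print(e,np.median(Z[k&(abs(X-e)<8)]))
cv2.imwrite('pics/s5.png',cv2.resize(p[110:245,170:330,::-1],None,fx=4.4,fy=4.4,interpolation=2))
E
```

```text
t: 12.8
ee_pos: [637.5, 137.1, 107.4]
tool_rot: [-0.002, -0.062, 0.998, -0.0]
contact_force: [-0.1, -0.1, 0.1]
opening: 88.3
grip_force: 0.0
t 12.8 pos [637.5 137.1 107.4] open 88.3 F [-0.1 -0.1  0.1] grip 0.0
offset units [ 0.09 -0.02  3.97]
rot units [-0.01 -0.06 -0.02] offset after rot [ 0.1  -0.02  3.97]
phone X [  9.53595805 131.72699359] y [-26.87408333  30.9019203 ] Z [ 7.87210328  9.94590763 12.10582151]
20 10.16860411265234
60 10.03468919624479
110 9.839724045656332
```

View pics/s5.png

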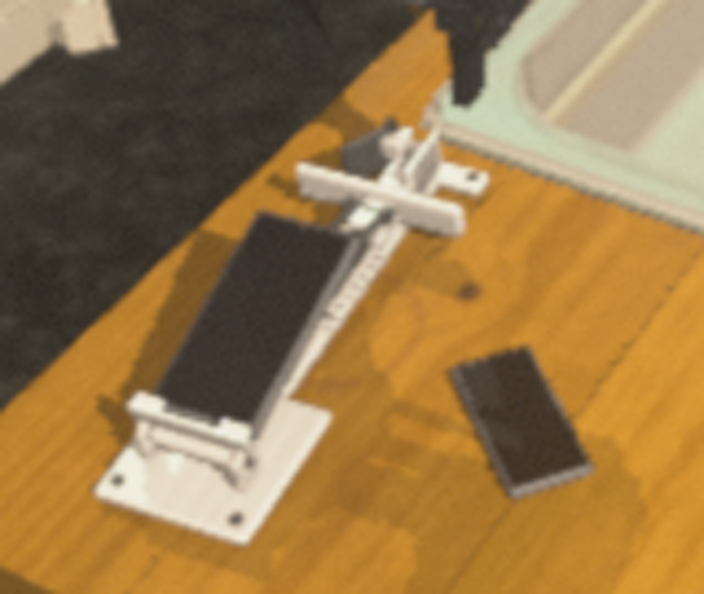

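The phone is seated: flat (Z 10.0 mm along its length), upper end at 131.7 mm, centred within 2 mm. Now I'll go down behind the bar and feel for contact.

```bash

python3 -m pendant '[{"offset":[0,-0.02,0.6],"rotation":[0,0,0]},{"offset":[0,0,0.9],"rotation":[0,0,0]},{"offset":[0,0,0.9],"rotation":[0,0,0]},{"offset":[0,0,0.8],"rotation":[0,0,0]},{"offset":[0,0,0.5],"rotation":[0,0,0]},{"offset":[0,0,0.25],"rotation":[0,0,0]},{"offset":[0,0,0],"rotation":[0,0,0]}]' 1
python3 -m pendant '[{"offset":[0.15,0,0],"rotation":[0,0,0]},{"offset":[0.15,0,0],"rotation":[0,0,0]},{"offset":[0.1,0,0],"rotation":[0,0,0]},{"offset":[0,0,0],"rotation":[0,0,0]}]'
python3 -c "
from go import *
plan(sp(221.5,0,28),YAW+np.pi/2)"
```

```text
t: 13.55
ee_pos: [637.7, 136.6, 31.2]
tool_rot: [-0.0, -0.062, 0.998, -0.001]
contact_force: [-0.6, 1.4, -0.2]
opening: 88.2
grip_force: 0.0
t: 13.95
ee_pos: [629.7, 135.7, 31.7]
tool_rot: [0.0, -0.062, 0.998, -0.001]
contact_force: [0.3, -0.1, 0.2]
opening: 88.0
grip_force: 0.0
t 13.95 pos [629.7 135.7  31.7] open 88.0 F [ 0.3 -0.1  0.2] grip 0.0
offset units [0.33 0.   0.19]
rot units [-0.02  0.01 -0.01] offset after rot [0.33 0.   0.19]
```

```bash

python3 -m pendant '[{"offset":[0.1,0,0.15],"rotation":[0,0,0]},{"offset":[0.1,0,0],"rotation":[0,0,0]}]'
for i in 1 2; do :; done
python3 -m pendant '[{"offset":[0.08,0,0],"rotation":[0,0,0]},{"offset":[0,0,0],"rotation":[0,0,0]}]'
python3 -m pendant '[{"offset":[0.08,0,0],"rotation":[0,0,0]},{"offset":[0,0,0],"rotation":[0,0,0]}]'
python3 -c "
from go import *
plan(sp(221.5,0,28),YAW+np.pi/2)"
```

```text
t: 14.15
ee_pos: [625.6, 135.1, 27.9]
tool_rot: [-0.0, -0.062, 0.998, -0.001]
contact_force: [0.2, -0.4, 0.4]
opening: 88.0
grip_force: 0.0
t: 14.35
ee_pos: [625.0, 135.1, 28.2]
tool_rot: [0.001, -0.062, 0.998, -0.0]
contact_force: [5.7, 1.0, -4.9]
opening: 88.1
grip_force: 2.6
t: 14.55
ee_pos: [623.4, 134.8, 28.2]
tool_rot: [0.001, -0.062, 0.998, -0.0]
contact_force: [4.8, 0.8, -3.8]
opening: 88.5
grip_force: 2.5
t 14.55 pos [623.4 134.8  28.2] open 88.5 F [ 4.8  0.8 -3.8] grip 2.5
offset units [0.01 0.01 0.01]
rot units [-0.01  0.03 -0.02] offset after rot [0.01 0.01 0.01]
```

```bash

python3 -m pendant '[{"offset":[0.15,0,0],"rotation":[0,0,0]},{"offset":[0.25,0,0],"rotation":[0,0,0]},{"offset":[0.25,0,0],"rotation":[0,0,0]},{"offset":[0.25,0,0],"rotation":[0,0,0]},{"offset":[0.25,0,0],"rotation":[0,0,0]},{"offset":[0.25,0,0],"rotation":[0,0,0]},{"offset":[0.25,0,0],"rotation":[0,0,0]},{"offset":[0.25,0,0],"rotation":[0,0,0]},{"offset":[0.25,0,0],"rotation":[0,0,0]},{"offset":[0.25,0,0],"rotation":[0,0,0]},{"offset":[0.2,0,0],"rotation":[0,0,0]},{"offset":[0,0,0],"rotation":[0,0,0]}]'
python3 - <<'E'
from go import *
from h import *
plan(sp(165.2,0,28),YAW+np.pi/2)
I=[]
for n in('scene','top'):
    p,d=arm.snapshot(n);c=arm.calibration(n);np.savez(n+'6.npz',p=p,d=d,K=c['K'],T=c['extrinsics'])
    u,v=proj(np.array(c['K']),np.array(c['extrinsics']),sp(130,0,20))[0].astype(int);print(n,u,v)
    I.append(cv2.resize(p[v-30:v+30,u-30:u+30,::-1],(400,400),interpolation=2))
    for x,y in((122,-15),(122,15),(140,-15)):print(x,y,((proj(np.array(c['K']),np.array(c['extrinsics']),sp(x,y,8))[0]-[u-30,v-30])*400/60).round())
cv2.imwrite('pics/s6.png',np.hstack(I))
E
```

```text
t: 15.75
ee_pos: [570.5, 128.4, 28.3]
tool_rot: [-0.0, -0.062, 0.998, -0.0]
contact_force: [1.6, 0.1, -0.6]
opening: 88.4
grip_force: 0.3
t 15.75 pos [570.5 128.4  28.3] open 88.4 F [ 1.6  0.1 -0.6] grip 0.3
offset units [ 0.16 -0.    0.02]
rot units [-0.01 -0.01 -0.01] offset after rot [ 0.16 -0.    0.02]
scene 242 175
122 -15 [234. 250.]
122 15 [163. 230.]
140 -15 [256. 219.]
top 229 201
122 -15 [257. 225.]
122 15 [167. 237.]
140 -15 [251. 171.]
```

View pics/s6.png

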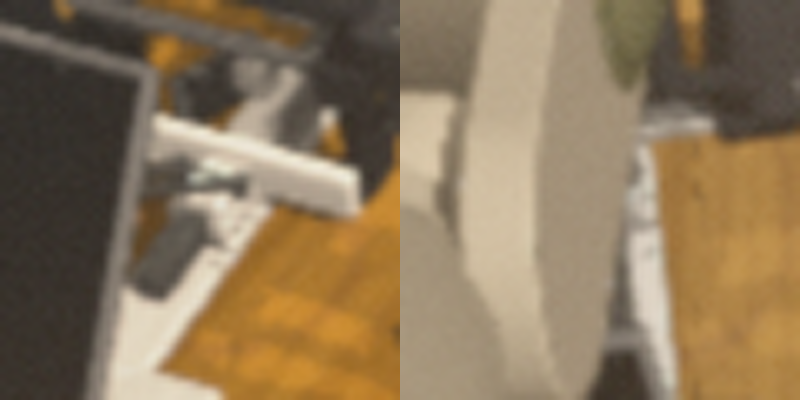

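The picture shows the bar pulled in to about crop (155,118)–(358,172), with the phone still on the plate. Next I'll measure the bar's travel from depth, before against now.

```bash
cat > bar.py <<'E'
from go import *
from h import *
cc,ss=np.cos(YAW),np.sin(YAW)
def bar(n,k):
    p,d,K,T=load(n,k);P=cloud(d,K,T).reshape(-1,3);q=(P[:,:2]-S)@np.array([[cc,-ss],[ss,cc]]);c=p.reshape(-1,3).astype(int)
    w=(c.min(1)>120)&(c.max(1)-c.min(1)<60)
    m=w&(P[:,2]>14)&(P[:,2]<40)&(q[:,1]<-24)&(q[:,1]>-52)&(q[:,0]>130)&(q[:,0]<235)
    x=np.median(q[m,0]);m&=abs(q[:,0]-x)<10
    # y-matched: mean per y-bin
    b=[np.mean(q[m&(abs(q[:,1]-y)<3),0]) for y in range(-46,-24,6)]
    t=m&(P[:,2]>26);print(n,k,m.sum(),'x mean',q[m,0].mean().round(2),'med',np.median(q[m,0]).round(2),'bins',np.round(b,1),'z',P[m,2].mean().round(1),'front',np.percentile(q[m,0],10).round(1))
if __name__=='__main__':
    for a in sys.argv[1:]: bar('scene',int(a)); bar('top',int(a))
E
python3 bar.py 0 5 6
```

```text
scene 0 69 x mean 205.32 med 204.77 bins [205.2 204.8 205.2 205. ] z 27.6 front 203.1
top 0 60 x mean 208.02 med 207.56 bins [208.2 208.  208.3 208. ] z 30.7 front 205.2
scene 5 70 x mean 205.51 med 204.89 bins [205.6 205.1 205.2 205.5] z 27.4 front 203.0Traceback (most recent call last):
  File "bar.py", line 13, in <module>
    for a in sys.argv[1:]: bar('scene',int(a)); bar('top',int(a))
                                                ~~~^^^^^^^^^^^^^^
  File "bar.py", line 5, in bar
    p,d,K,T=load(n,k);P=cloud(d,K,T).reshape(-1,3);q=(P[:,:2]-S)@np.array([[cc,-ss],[ss,cc]]);c=p.reshape(-1,3).astype(int)
            ~~~~^^^^^
  File "h.py", line 3, in load
    z=np.load(f'{n}{k}.npz');return z['p'],z['d'],z['K'],z['T']
    fid = stack.enter_context(open(os.fspath(file), "rb"))
                              ~~~~^^^^^^^^^^^^^^^^^^^^^^^
FileNotFoundError: [Errno 2] No such file or directory: 'top5.npz'
```

```bash
python3 bar.py 0 6
```

```text
scene 0 69 x mean 205.32 med 204.77 bins [205.2 204.8 205.2 205. ] z 27.6 front 203.1
top 0 60 x mean 208.02 med 207.56 bins [208.2 208.  208.3 208. ] z 30.7 front 205.2
scene 6 74 x mean 150.41 med 149.66 bins [150.9 149.9 149.8 150.1] z 27.6 front 147.8
top 6 11 x mean 150.69 med 150.41 bins [  nan 150.3 150.9 150.5] z 29.2 front 150.1
  return _methods._mean(a, axis=axis, dtype=dtype,
  ret = ret.dtype.type(ret / rcount)
```

Travel is 55.0 mm by depth and 54.8 mm by the arm, so it needs 2.8 mm more.

```bash

python3 -m pendant '[{"offset":[0.07,0,0],"rotation":[0,0,0]},{"offset":[0.07,0,0],"rotation":[0,0,0]},{"offset":[0,0,0],"rotation":[0,0,0]},{"offset":[0,0,0],"rotation":[0,0,0]},{"offset":[0,0,0],"rotation":[0,0,0]}]'
python3 - <<'E'
from bar import *
plan(sp(165.4,0,28),YAW+np.pi/2)
p,d=arm.snapshot('scene');c=arm.calibration('scene');np.savez('scene7.npz',p=p,d=d,K=c['K'],T=c['extrinsics'])
bar('scene',7)
s=arm.sense();print(s['contact_force'],s['grip_force'])
E
```

```text
t: 16.35
ee_pos: [568.3, 128.0, 28.3]
tool_rot: [-0.0, -0.062, 0.998, -0.0]
contact_force: [0.3, 0.5, 0.3]
opening: 88.1
grip_force: 0.3
t 16.35 pos [568.3 128.   28.3] open 88.1 F [0.3 0.5 0.3] grip 0.3
offset units [0.04 0.   0.01]
rot units [-0.01 -0.   -0.01] offset after rot [0.04 0.   0.01]
scene 7 78 x mean 148.02 med 147.55 bins [147.6 147.3 147.9 147.5] z 27.5 front 145.7
[-0.44064464  0.40021353  1.14430909] 0.2838633768260479
```

```bash

python3 -m pendant '[{"offset":[0.03,0,0],"rotation":[0,0,0]},{"offset":[0,0,0],"rotation":[0,0,0]},{"offset":[0,0,0],"rotation":[0,0,0]},{"offset":[0,0,0],"rotation":[0,0,0]},{"offset":[0,0,0],"rotation":[0,0,0]}]'
python3 - <<'E'
from station import arm
import numpy as np
F=[]
for i in range(4):
    arm.snapshot('scene');s=arm.sense();F.append(np.r_[s['contact_force'],s['grip_force']])
print(np.mean(F,0),s['ee_pos'])
E
```

```text
t: 16.9
ee_pos: [567.8, 128.0, 28.3]
tool_rot: [0.0, -0.062, 0.998, -0.0]
contact_force: [1.4, 0.2, -0.6]
opening: 88.3
grip_force: 0.5
[0.53885817 0.54320377 0.05104506 0.49771926] [567.76425171 127.97647455  28.2867093 ]
```

Pad reading 0.5 N per finger, so about 1 N total. That fits the stated 1 N push: foot held on the mark, lever open. Now squeezing.

```bash

python3 -m pendant '[{"offset":[0,0,0],"rotation":[0,0,0]},{"offset":[0,0,0],"rotation":[0,0,0]},{"offset":[0,0,0],"rotation":[0,0,0]},{"offset":[0,0,0],"rotation":[0,0,0]},{"offset":[0,0,0],"rotation":[0,0,0]},{"offset":[0,0,0],"rotation":[0,0,0]},{"offset":[0,0,0],"rotation":[0,0,0]},{"offset":[0,0,0],"rotation":[0,0,0]},{"offset":[0,0,0],"rotation":[0,0,0]},{"offset":[0,0,0],"rotation":[0,0,0]}]' -1 30
python3 - <<'E'
from bar import *
plan(sp(165.4,0,28),YAW+np.pi/2)
p,d=arm.snapshot('scene');c=arm.calibration('scene');np.savez('scene8.npz',p=p,d=d,K=c['K'],T=c['extrinsics'])
bar('scene',8)
P=cloud(d,np.array(c['K']),np.array(c['extrinsics'])).reshape(-1,3);q=(P[:,:2]-S)@np.array([[cc,-ss],[ss,cc]])
a=np.radians(55);o=np.array([0,24])+4*np.array([np.cos(a),np.sin(a)])+5*np.array([-np.sin(a),np.cos(a)])
X=(q[:,0]-o[0])*np.cos(a)+(P[:,2]-o[1])*np.sin(a);Z=-(q[:,0]-o[0])*np.sin(a)+(P[:,2]-o[1])*np.cos(a)
k=(p.reshape(-1,3).max(1)<110)&(Z>0)&(Z<20)&(X>-10)&(X<145)&(abs(q[:,1])<45)
print('phone X',np.percentile(X[k],[1,99]),'y',np.percentile(q[k,1],[1,99]))
for e in(20,60,110):print(e,np.median(Z[k&(abs(X-e)<8)]))
E
```

```text
t: 18.1
ee_pos: [567.2, 128.6, 28.0]
tool_rot: [-0.001, -0.062, 0.998, -0.0]
contact_force: [-2.9, 5.5, -0.7]
opening: 31.2
grip_force: 30.0
t 18.1 pos [567.2 128.6  28. ] open 31.2 F [-2.9  5.5 -0.7] grip 30.0
offset units [-0.01 -0.03  0.  ]
rot units [ 0.   -0.02 -0.01] offset after rot [-0.01 -0.03  0.  ]
scene 8 73 x mean 146.65 med 146.19 bins [146.3 146.9 146.3 146.4] z 27.7 front 144.8
phone X [  8.25316475 135.48371297] y [-27.18786741  32.53445993]
20 9.748063400286533
60 10.111338997133693
110 10.4873959999559
```

Opening 31 mm means the lever is shut. Travel is about 58.7 mm (limits 53.8–61.8), and the phone is flat at 55°. Handing in while still squeezing.

```bash
python3 -c "
from station import arm
print(arm.finish_job())"
```

```text
the job is handed in; nothing more can be done
None
```

The job is handed in at about 18 s of the 51 s, with no verdict returned: by my last measurements the phone is seated flat at 55°, the foot travel is about 58.7 mm (mark at 57.8 mm), and the lever is shut with the fingers still squeezing at 30 N.

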